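# Slide the disinfectant bottle into the double bay

## Robot

A 6-joint arm with a two-finger parallel gripper is mounted at the origin on the work surface. World frame = base frame: x ahead of the robot, y to its left, z up, the work surface at z = 0. Lengths are in m, angles in rad, forces in N, time in s.
With the tool pointing down it reaches from about 0.25 to 0.775 m from the base axis. Payload 4 kg.
Tool frame: the origin (TCP) lies midway between the tips of the shut fingers; the grasp point (between the pads) lies r.grasp_offset behind it (r.grasp_offset is the distance from the TCP to the grasp point, in m); z points along the fingers, y is the line along which they close (so a half turn about z gives the same grasp; the last joint's range is limited). The gripper opens to 94 mm and grips with 3 to 60 N. Pads are 16 mm wide; open, the fingers measure 119 mm over their backs; the gripper's body (75 mm by 177 mm) begins 78 mm behind the grasp point.
Start: joints at [1.155, 0.087, 1.371, -0, 1.684, -0.103], TCP at [0.169, 0.523, 0.206] pointing down, gripper open.
Joint ranges: [-3.1, 3.1], [-0.76, 2.03], [0.27, 2.55], [-1.08, 4.22], [0.17, 2.65], [-2.57, 2.57]. Speed limits (rad/s): [2.79, 2.79, 3.14, 3.14, 3.14, 3.14].

## Interface

Orientations are given as a rotation vector (axis times angle).
In Python, from cell import telemetry, read_camera, calibration, ticket, r gives the robot as it stands.
- The arm moves only by the shell command python3 -m inch 'ROWS' [FORCE]. ROWS is JSON, a list of rows, each a list of 7 numbers: the shift along the tool's x, y, z in units of 40 mm (1.0 is 40 mm), then the turn, a rotation vector about the tool's x, y, z in units of 6 degrees (1.0 is 6 degrees), then the opening, from 0 (shut) to 1 (fully open). A call has 1 to 20 rows; each row shifts and turns the commanded pose from where the row before left it, along the tool's axes as they then stand; what a row does not reach is not made up. A row lasts 1/10 s, in which the tool goes at most 50 mm and 8.59 degrees, less where a joint would pass 70% of its speed; a pose out of reach is approached as far as the arm can. A call is refused whole if a number of a shift passes 1 or a number of a turn 1, either way. A call with a gripper value outside its range is refused whole. The fingers move at their own pace and stop on an object; FORCE is the grip in N (left out, the last holds). Time passes only in rows, so rows that do not move let the fingers close. It gives the time, the measured TCP pose, the force, the opening and the grip force at its end, in the units of the state.
- telemetry.read_state(): the state, without advancing time (a new reading comes with each control period).
- read_camera(name): name is "side" or "top" or "wrist"; returns (picture, depth): 480x640x3 uint8, red, green, blue; 480x640 float32, m along the optical axis (not along the pixel's ray), 0 where there is no reading.
- calibration(name): a dict with "fovy" (degrees; the focal length in pixels is half the picture's height over the tangent of half this angle, whatever the lens; pixels are square), "cx", "cy" (the principal point, pixels), "dist_coeffs" ([k1, k2, p1, p2, k3] as OpenCV has them; the pictures are not rectified), "view" (4x4, takes a point from world to camera coordinates). Camera axes: x right, y up, looking along -z (the intrinsics and any distortion apply to the point x, -y, -z); pixel columns grow to the right and rows downward; lengths in m; the calibration is good to about 2 mm. A picture is of the moment at which its call begins: read the wrist's pose just before it. calibration takes no time and is no camera call; for the wrist camera it gives the pose at the moment of the call.
- ticket.sign_off(): hands the job in; it is judged then, once.
The state is a dict: "time": time; "joint_pos": joint angles; "dq": joint speeds; "joint_efforts": joint torques, N m; "position": TCP position; "eef_rot": TCP orientation; "ft_force": force on the tool from outside, world axes, zero at the start; "torque": the same for the moment, N m; "gripper_width": finger opening in m; "grasp_force": force on a finger pad.
Only numpy, scipy, OpenCV 4.12 (cv2) and the standard library are available. Lean on these libraries where they do the work, as an engineer would, in place of code of your own. Each camera call takes 0.05 s, during which the arm holds its last target. There are 200 camera calls.

## Task

Push the tall red pump bottle across the bench into the nearer pocket of the low white double bay, until it stands fully home against the wall that divides the two pockets. Touch it only low down, on its black boot, with the fingertips or the outside of the fingers, so that it slides upright without tipping; do not lift or carry it. Leave the blue bottle, the mug and the tally counter where they are.

Things in the scene. Friction and masses are not known exactly. Their poses are not given: they have to be found in the camera images.
- red_bottle: The bottle to push: round, upright, loose, 225 mm tall, about 300 to 500 g. Its lowest 70 mm is a black boot of 60 mm diameter, the only part to touch. Origin at the centre of the underside, z up. It stands on the steel bench and tips if pushed above the boot's lower half.
- blue_bottle: The same bottle in blue, also with a black boot; not to be disturbed. Origin at the centre of the underside. The two bottles start on the left and right of the bench, either way round.
- mug: White mug, 76 mm wide, 90 mm tall, with handle; bystander beyond the bottles. Origin at the centre of the underside.
- tally: Small steel hand tally counter lying flat, 48 mm across, 19 mm high; bystander. Origin at the centre of the underside.
- red_bottle_upper: The red part of that bottle, rigid with it, not to be touched: 52 mm diameter from 70 to 140 mm height, then a narrow neck with a white pump head; its thin spout reaches 40 mm out from the axis at 219 mm height. Origin as the red bottle's, at the centre of the underside.
- bay_middle (a point): Double bay fixed to the bench: H of white walls 22 mm high, 6 mm thick, round a flush green floor. This point is on the bench at the middle of the dividing wall. The pockets open to +y and -y (roughly left and right; heading varies). A bottle fully home and centred has its axis at x = 0, y = +33 or -33 mm. Dividing wall faces at y = +-3 mm; side walls' inner faces at x = +-43 mm; mouths at y = +-67 mm.
There are look-alikes about, which are no part of the job. Leave any green or yellow look-alike of the red_bottle alone.

How it is judged:
At the end, for the whole second after the job is handed in: The red bottle stands upright (within 0.06 rad) and still on the bench inside a pocket of the bay, within 7 mm of touching the dividing wall; blue bottle, mug and tally counter within 20 mm of where they started (x of red_bottle in the frame of bay_middle between -0.017 and 0.017 m and (y of red_bottle in the frame of bay_middle between 0.028 and 0.04 m or y of red_bottle in the frame of bay_middle between -0.04 and -0.028 m) and height (world z) of red_bottle below 0.004 m and angle between red_bottle's own z axis and vertical below 0.06 rad and linear speed of red_bottle below 0.02 m/s and distance of each of blue_bottle, mug, tally from where it was at the start of the episode below 0.02 m and angle between blue_bottle's own z axis and vertical below 0.1 rad).
It fails at once if the red bottle is tipped (tilt above 0.25 rad) (angle between red_bottle's own z axis and vertical above 0.25 rad).
It fails at once if the red bottle is lifted (over 12 mm off the bench) (height (world z) of red_bottle above 0.012 m).
It fails at once if the robot touches the red bottle above its black boot (contact force between any of the fingers, the arm and red_bottle_upper above 1 N).
It fails at once if the blue bottle is shoved (20 mm) or tipped (distance of blue_bottle from where it was at the start of the episode above 0.02 m or angle between blue_bottle's own z axis and vertical above 0.25 rad).
It fails at once if the mug or the tally counter is shoved (20 mm) (distance of any of mug, tally from where it was at the start of the episode above 0.02 m).
It also fails if it takes over 67 s, if anything falls off the work surface, if the arm or the gripper's body presses on something with over 40 N, if the wrist force passes 120 N, or if a joint passes its speed limit or range.

## Working session

There is one attempt and no reset: what is moved stays moved. The work goes in short steps, Python scripts to look and compute and a shell command to move; the robot and the scene stay as the last step left them, time stands still between calls to the robot, and variables do not carry over. Pictures are saved under pics/ and viewed, at most 10 in all, crops included, and the job is handed in when it is done.

```bash
mkdir -p pics; ls
cat > h.py <<'E'
import numpy as np, cv2
from cell import telemetry, read_camera, calibration, ticket, r
def snap(n):
    c=calibration(n); p,d=read_camera(n); return p,d,c
def pts(d,c):
    f=240/np.tan(np.radians(c["fovy"])/2)
    K=np.array([[f,0,c["cx"]],[0,f,c["cy"]],[0,0,1.]])
    h,w=d.shape
    u,v=np.meshgrid(np.arange(w),np.arange(h))
    q=cv2.undistortPoints(np.stack([u,v],-1).reshape(-1,1,2).astype(np.float64),K,np.array(c["dist_coeffs"],float)).reshape(h,w,2)
    P=np.stack([q[...,0]*d,-q[...,1]*d,-d,np.ones_like(d)],-1)
    return (P@np.linalg.inv(np.array(c["view"])).T)[...,:3]
E
python3 - <<'E'
from h import *
s=telemetry.read_state(); print({k:np.round(v,3) for k,v in s.items()}, r.grasp_offset)
for n in ("top","side"):
    p,d,c=snap(n); cv2.imwrite(f"pics/{n}0.png",p[...,::-1]); np.savez(f"{n}0.npz",p=p,d=d,P=pts(d,c))
    print(n,np.round(np.linalg.inv(c["view"])[:3,3],3),c["fovy"])
E
```

```text
pics
{'time': np.float64(0.0), 'joint_pos': array([ 1.155,  0.088,  1.372,  0.   ,  1.684, -0.103]), 'dq': array([-0.002,  0.001,  0.001,  0.001,  0.001, -0.   ]), 'joint_efforts': array([ 0.0000e+00, -3.4018e+01, -3.0243e+01,  7.2000e-02,  3.3000e-02,
       -0.0000e+00]), 'position': array([0.169, 0.523, 0.204]), 'eef_rot': array([-4.890e-01, -3.103e+00,  3.000e-03]), 'ft_force': array([ 0.354, -1.098, -0.622]), 'torque': array([-0.018, -0.04 ,  0.009]), 'grasp_force': np.float64(0.0), 'gripper_width': np.float64(0.094)} 0.0188
top [ 0.414 -0.037  0.884] 49.747104750776835
side [0.349 0.495 0.695] 55.45795864638881
```

View pics/top0.png

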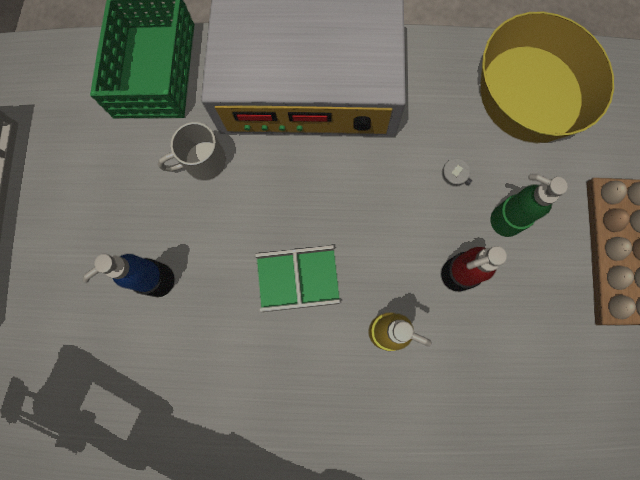

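View pics/side0.png

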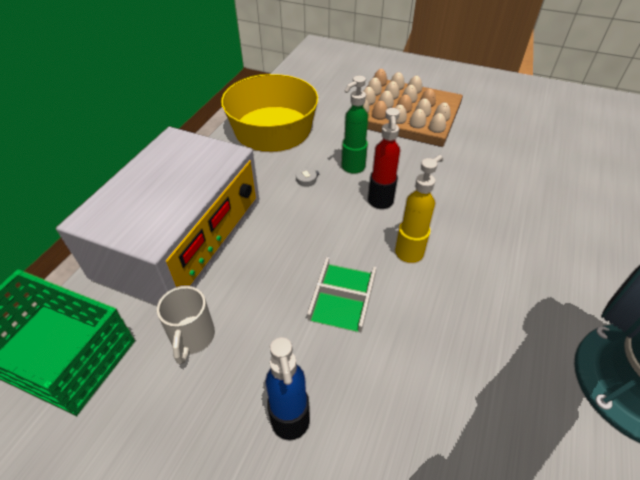

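The top view has +y to the left and +x up. The red bottle is at about (460,278) and the bay at (298,278). Yellow is at (388,335), green at (505,225), the tally at (456,172), the mug at (193,150) and blue at (155,280). Next I'll measure positions.

```bash
cat > m.py <<'E'
from h import *
def circ(P):  # fit circle to xy
    A=np.c_[2*P[:,0],2*P[:,1],np.ones(len(P))]; s=np.linalg.lstsq(A,(P[:,:2]**2).sum(1),rcond=None)[0]
    return s[:2],np.sqrt(s[2]+s[0]**2+s[1]**2)
def fixr(P,R,x0):
    from scipy.optimize import least_squares
    return least_squares(lambda c:np.hypot(P[:,0]-c[0],P[:,1]-c[1])-R,x0,loss='soft_l1',f_scale=.002).x
E
python3 - <<'E'
from m import *
for n in("top","side"):
    D=np.load(n+"0.npz");p=D["p"];P=D["P"];ok=D["d"]>0
    hsv=cv2.cvtColor(p,cv2.COLOR_RGB2HSV).astype(int);H,S,V=hsv[...,0],hsv[...,1],hsv[...,2]
    z=P[...,2]
    print(n,"bench z",np.round(np.median(z[ok]),4))
    g=ok&(H>50)&(H<75)&(S>150)&(abs(z)<.012)&(abs(P[...,1]-.01)<.15)&(abs(P[...,0]-.37)<.13)
    k,l,st,_=cv2.connectedComponentsWithStats(g.astype(np.uint8))
    m=[np.where(l==i) for i in range(1,k) if st[i,4]>150]
    a=np.concatenate([P[i] for i in m]); 
    print("bay rect",cv2.minAreaRect((a[:,:2]*1000).astype(np.float32)),[np.round(P[i].mean(0),4) for i in m], np.round(z[g].mean(),4))
    for nm,c in(("red",((H<8)|(H>172))),("blue",(H>105)&(H<125)),("yellow",(H>20)&(H<32)),("green",(H>50)&(H<75))):
        m=ok&c&(S>140)&(z>.075)&(z<.135)&(P[...,0]<.52)&(P[...,0]>.2)
        if nm in("green",): m&=(P[...,1]<-.2)
        a=P[m]
        if len(a)<30: print(nm,len(a));continue
        med=np.median(a[:,:2],0); a=a[np.hypot(*(a[:,:2]-med).T)<.05]
        print(nm,len(a),np.round(fixr(a,.026,med+(med-np.linalg.inv(calibration(n)["view"])[:2,3])*.05),4))
    for nm,x0 in(("boot_red",(.37,-.26)),("boot_blue",(.37,.2))):
        m=ok&(V<60)&(z>.01)&(z<.068)&(np.hypot(P[...,0]-x0[0],P[...,1]-x0[1])<.09)
        a=P[m]; print(nm,len(a),np.round(fixr(a,.030,a[:,:2].mean(0)),4) if len(a)>20 else "")
E
```

```text
top bench z 0.0007Traceback (most recent call last):
  File "<stdin>", line 10, in <module>
ValueError: need at least one array to concatenate
```

Run:
```python
from h import *
D=np.load("top0.npz");p=D["p"];P=D["P"]
hsv=cv2.cvtColor(p,cv2.COLOR_RGB2HSV)
for u,v in((280,280),(320,275),(463,290),(470,265),(448,275),(505,225),(390,335),(456,172),(155,280),(135,270),(298,278)): print(u,v,p[v,u],hsv[v,u],np.round(P[v,u],3),D["d"][v,u])
```

```text
280 280 [ 65 132  79] [ 66 129 132] [0.498 0.058 0.003] 0.8836569
320 275 [ 67 134  79] [ 65 128 134] [ 0.509 -0.01   0.002] 0.8852127
463 290 [49 48 45] [23 21 49] [ 0.487 -0.252  0.016] 0.8612364
470 265 [132 126 117] [ 18  29 132] [ 0.503 -0.212  0.218] 0.66699904
448 275 [12 13 12] [60 20 13] [ 0.507 -0.217  0.059] 0.82411104
505 225 [29 56 34] [ 66 123  56] [ 0.592 -0.314  0.058] 0.83848804
390 335 [169 169 158] [ 30  17 169] [ 0.411 -0.111  0.19 ] 0.67940485
456 172 [169 169 150] [ 30  29 169] [ 0.692 -0.243  0.021] 0.89430654
155 280 [24 30 47] [112 125  47] [0.485 0.249 0.082] 0.807691
135 270 [13 31 51] [106 190  51] [0.492 0.256 0.152] 0.7407589
298 278 [128 126 116] [ 25  24 128] [0.501 0.026 0.02 ] 0.86622435
```

```bash
cat > loc.py <<'E'
from m import *
def run(n,p,P,ok,cam):
    hsv=cv2.cvtColor(p,cv2.COLOR_RGB2HSV).astype(int);H,S,V=hsv[...,0],hsv[...,1],hsv[...,2]
    z=P[...,2]
    g=ok&(H>55)&(H<78)&(S>90)&(abs(z)<.012)&(np.hypot(P[...,0]-.5,P[...,1]-.026)<.12)
    k,l,st,_=cv2.connectedComponentsWithStats(g.astype(np.uint8))
    m=[np.where(l==i) for i in range(1,k) if st[i,4]>150]
    a=np.concatenate([P[i] for i in m])
    print("bay rect",cv2.minAreaRect((a[:,:2]*1000).astype(np.float32)),[np.round(P[i].mean(0),4) for i in m])
    for i in m: print("  pocket",cv2.minAreaRect((P[i][:,:2]*1000).astype(np.float32)))
    w=ok&(S<60)&(z>.014)&(z<.03)&(np.hypot(P[...,0]-.5,P[...,1]-.026)<.1)
    a=P[w]; print("walls",len(a),cv2.minAreaRect((a[:,:2]*1000).astype(np.float32)) if len(a)>20 else "")
    for nm,c,x0 in(("red",((H<8)|(H>172)),(.5,-.24)),("blue",(H>100)&(H<125),(.49,.24)),("yellow",(H>18)&(H<34),(.41,-.12)),("green",(H>50)&(H<78),(.59,-.32))):
        a=P[ok&c&(S>90)&(z>.075)&(z<.135)&(np.hypot(P[...,0]-x0[0],P[...,1]-x0[1])<.07)]
        if len(a)<30: print(nm,len(a));continue
        med=np.median(a[:,:2],0); d=med-cam[:2]; print(nm,len(a),np.round(fixr(a,.026,med+.015*d/np.hypot(*d)),4))
        if nm in("red","blue"):
            a=P[ok&(S<110)&(V<60)&(z>.01)&(z<.066)&(np.hypot(P[...,0]-x0[0],P[...,1]-x0[1])<.07)]
            print(" boot",len(a),np.round(fixr(a,.030,med+.015*d/np.hypot(*d)),4) if len(a)>20 else "")
E
python3 - <<'E'
from loc import *
for n in("top","side"):
    D=np.load(n+"0.npz"); print(n); run(n,D["p"],D["P"],D["d"]>0,np.linalg.inv(calibration(n)["view"])[:3,3])
E
```

```text
top
bay rect ((502.4940490722656, 28.703155517578125), (84.01465606689453, 133.84214782714844), 7.835855960845947) [array([ 0.5066, -0.0062,  0.0013]), array([0.4973, 0.0638, 0.0011])]
  pocket ((507.2137756347656, -6.1790924072265625), (83.73336791992188, 63.4411735534668), 7.81455135345459)
  pocket ((497.5879821777344, 64.26856994628906), (84.07344055175781, 61.93449401855469), 7.709056854248047)
walls 810 ((500.84930419921875, 28.364437103271484), (98.8984603881836, 132.52120971679688), 7.64240837097168)
red 331 [ 0.5159 -0.2464]
 boot 267 [ 0.5159 -0.2458]
blue 433 [0.4927 0.2731]
 boot 363 [0.4929 0.2728]
yellow 91 [ 0.416  -0.1237]
green 472 [ 0.6134 -0.3364]
side
bay rect ((501.97503662109375, 28.118724822998047), (84.60746002197266, 134.24710083007812), 8.077258110046387) [array([ 0.5075, -0.0137,  0.0013]), array([0.4968, 0.063 , 0.0012])]
  pocket ((507.7484130859375, -13.487924575805664), (83.99480438232422, 49.63847351074219), 7.5513715744018555)
  pocket ((497.1845397949219, 61.68177795410156), (84.6212158203125, 66.48064422607422), 8.014164924621582)
walls 689 ((501.13140869140625, 28.670452117919922), (98.3616714477539, 137.44630432128906), 7.935811996459961)
red 556 [ 0.5158 -0.2477]
 boot 504 [ 0.5158 -0.2477]
blue 659 [0.4927 0.2715]
 boot 534 [0.4927 0.2713]
yellow 654 [ 0.4164 -0.1249]
green 480 [ 0.613  -0.3373]
```

```bash
cat > go.py <<'E'
import sys
from m import *
from scipy.spatial.transform import Rotation as Ro
s=telemetry.read_state(); p=np.array(s["position"]); R=Ro.from_rotvec(s["eef_rot"]).as_matrix()
print("t %.2f"%s["time"],"p",np.round(p,4),"j",np.round(s["joint_pos"],2),"F",np.round(s["ft_force"],1),"w %.3f"%s["gripper_width"]); print("tool axes (cols)\n",np.round(R,3))
if len(sys.argv)>3:
    t=np.array(list(map(float,sys.argv[1:4]))); print("units to target",np.round(R.T@(t-p)/.04,2))
if len(sys.argv)>5: # desired tool y heading (deg, world), tilt deg
    h,a=np.radians(float(sys.argv[4])),np.radians(float(sys.argv[5])); f=np.array([np.cos(h),np.sin(h),0]);u=np.array([0,0,1.])
    y=f*np.cos(a)+u*np.sin(a); z=f*np.sin(a)-u*np.cos(a); T=np.c_[np.cross(y,z),y,z]
    print("turn units",np.round(np.degrees(Ro.from_matrix(R.T@T).as_rotvec())/6,2))
E
python3 - <<'E'
from h import *
D=np.load("top0.npz");P=D["P"]
for b in range(-62,-36,3):
    m=(P[...,1]*100>b)&(P[...,1]*100<b+3)&(P[...,0]>.3)&(P[...,0]<.65)&(D["d"]>0)
    if m.any(): print(b,m.sum(),np.round(np.percentile(P[...,2][m],[50,99.5]),3))
s=telemetry.read_state(); c=np.linalg.inv(calibration("wrist")["view"]); from scipy.spatial.transform import Rotation as Ro
print("wrist cam in tool",np.round(Ro.from_rotvec(s["eef_rot"]).as_matrix().T@(c[:3,3]-s["position"]),3))
E
python3 go.py .513 -.315 .30 92 0
```

```text
-59 830 [0.001 0.05 ]
-56 2530 [0.028 0.063]
-53 4034 [0.036 0.072]
-50 4219 [0.002 0.036]
-47 3188 [0.    0.004]
-44 3180 [0.    0.004]
-41 3017 [0.    0.004]
-38 2889 [0.    0.144]
wrist cam in tool [ 0.079 -0.    -0.179]
t 0.10 p [0.1691 0.5229 0.2044] j [ 1.15  0.09  1.37  0.    1.68 -0.1 ] F [ 0.5 -0.3  0.4] w 0.094
tool axes (cols)
 [[-0.951  0.308 -0.001]
 [ 0.308  0.951 -0.002]
 [ 0.    -0.002 -1.   ]]
units to target [-14.63 -17.29  -2.36]
turn units [-0.02 -0.01 -3.32]
```

```bash
python3 -m inch '[[0,0,-1,0,0,-1,0],[0,0,-1,0,0,-1,0],[0,0,-0.5,0,0,-1,0],[0,0,0,0,0,-0.4,0]]' && python3 go.py .513 -.315 .30 92 0
```

```text
time: 0.5
position: [0.1697, 0.5244, 0.3098]
eef_rot: [-0.072, 3.138, 0.011]
ft_force: [-0.5, 0.5, -0.0]
gripper_width: 0.0655
grasp_force: 0.0
t 0.50 p [0.1697 0.5244 0.3098] j [ 1.15  0.09  1.16  0.    1.88 -0.46] F [-0.5  0.5 -0. ] w 0.065
tool axes (cols)
 [[-0.999 -0.046  0.003]
 [-0.046  0.999  0.007]
 [-0.003  0.007 -1.   ]]
units to target [ -7.61 -21.36   0.13]
turn units [0.06 0.03 0.11]
```

```bash
python3 -m inch '[[-0.35,-0.97,0,0,0,0.7,0],[-0.3,-0.97,0,0,0,0,0],[-0.3,-0.97,0,0,0,0,0],[-0.3,-0.97,0,0,0,0,0],[-0.3,-0.97,0,0,0,0,0],[-0.3,-0.97,0,0,0,0,0],[-0.3,-0.97,0,0,0,0,0],[-0.3,-0.97,0,0,0,0,0],[-0.3,-0.97,0,0,0,0,0],[-0.3,-0.97,0,0,0,0,0],[-0.3,-0.97,0,0,0,0,0],[-0.3,-0.97,0,0,0,0,0],[-0.3,-0.97,0,0,0,0,0],[-0.3,-0.97,0,0,0,0,0],[-0.3,-0.97,0,0,0,0,0],[-0.3,-0.97,0,0,0,0,0],[-0.3,-0.97,0,0,0,0,0],[-0.3,-0.97,0,0,0,0,0],[-0.3,-0.97,0,0,0,0,0],[0,0,0,0,0,0,0]]' && python3 go.py .513 -.315 .30 88.4 43
```

```text
time: 2.5
position: [0.3799, -0.2228, 0.303]
eef_rot: [-0.055, -3.137, -0.003]
ft_force: [0.1, 0.8, -0.5]
gripper_width: 0.0006
grasp_force: 0.0
t 2.50 p [ 0.3799 -0.2228  0.303 ] j [-0.66 -0.15  1.41 -0.    1.89 -2.19] F [ 0.1  0.8 -0.5] w 0.001
tool axes (cols)
 [[-0.999  0.035 -0.004]
 [ 0.035  0.999  0.002]
 [ 0.004  0.002 -1.   ]]
units to target [-3.41 -2.19  0.06]
turn units [-7.15 -0.01 -0.08]
```

```bash
python3 -m inch '[[-0.85,-0.55,0,0,0,0,0],[-0.85,-0.55,0,0,0,0,0],[-0.85,-0.55,0,0,0,0,0],[-0.85,-0.55,0,0,0,0,0],[0,0,0,-1,0,0,0],[0,0,0,-1,0,0,0],[0,0,0,-1,0,0,0],[0,0,0,-1,0,0,0],[0,0,0,-1,0,0,0],[0,0,0,-1,0,0,0],[0,0,0,-1,0,0,0],[0,0,0,0,0,0,0],[0,0,0,0,0,0,0]]' && python3 go.py .514 -.315 .15 88.4 43
```

```text
time: 3.8
position: [0.5131, -0.3111, 0.3046]
eef_rot: [0.044, 2.924, 1.123]
ft_force: [-0.4, 1.1, 0.2]
gripper_width: 0.0003
grasp_force: 0.0
t 3.80 p [ 0.5131 -0.3111  0.3046] j [-0.9   0.55  0.77  0.63  2.32 -2.12] F [-0.4  1.1  0.2] w 0.000
tool axes (cols)
 [[-1.     0.023  0.019]
 [ 0.03   0.743  0.669]
 [ 0.001  0.669 -0.743]]
units to target [-0.03 -2.66  2.81]
turn units [-0.17  0.   -0.02]
```

```bash
python3 -m inch '[[0,-0.67,0.7,0,0,0,0],[0,-0.67,0.7,0,0,0,0],[0,-0.67,0.7,0,0,0,0],[0,-0.67,0.7,0,0,0,0],[0,-0.67,0.7,0,0,0,0],[0,-0.67,0.7,0,0,0,0],[0,0,0,0,0,0,0],[0,0,0,0,0,0,0]]' && python3 go.py .514 -.315 .014 88.4 43
python3 - <<'E'
from h import *
p,d,c=snap("side"); cv2.imwrite("pics/s1.png",p[...,::-1])
E
```

```text
time: 4.6
position: [0.5135, -0.3176, 0.075]
eef_rot: [0.04, 2.923, 1.12]
ft_force: [0.9, 0.1, 1.1]
gripper_width: 0.0005
grasp_force: 0.0
t 4.60 p [ 0.5135 -0.3176  0.075 ] j [-0.9   0.64  1.08  0.48  1.97 -2.38] F [0.9 0.1 1.1] w 0.001
tool axes (cols)
 [[-1.     0.02   0.02 ]
 [ 0.028  0.744  0.668]
 [-0.001  0.668 -0.744]]
units to target [-0.01 -0.97  1.18]
turn units [-0.18  0.01  0.01]
```

View pics/s1.png

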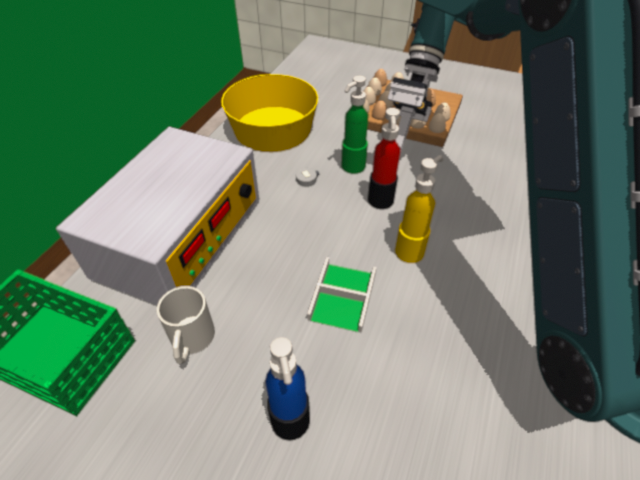

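The side view shows the tilted, closed gripper behind the red bottle at about (385,190). It is clear of green at (355,160) and yellow at (412,240), so I'll finish the descent.

```bash
python3 -m inch '[[0,-0.49,0.59,0,0,0,0],[0,-0.48,0.59,0,0,0,0],[0,0,0,0,0,0,0],[0,0,0,0,0,0,0]]' && python3 go.py .516 -.285 .014 88.4 42
python3 - <<'E'
from loc import *
for n in("top","side"):
    p,d,c=snap(n); print(n); run(n,p,pts(d,c),d>0,np.linalg.inv(c["view"])[:3,3])
E
```

```text
time: 5.05
position: [0.5139, -0.3164, 0.0146]
eef_rot: [0.042, 2.922, 1.118]
ft_force: [0.4, -0.5, 0.9]
gripper_width: 0.0004
grasp_force: 0.0
t 5.05 p [ 0.5139 -0.3164  0.0146] j [-0.9   0.69  1.13  0.47  1.88 -2.43] F [ 0.4 -0.5  0.9] w 0.000
tool axes (cols)
 [[-1.     0.02   0.022]
 [ 0.029  0.744  0.667]
 [-0.003  0.668 -0.744]]
units to target [-0.03  0.57  0.54]
turn units [-0.02  0.03  0.01]
top
bay rect ((502.38885498046875, 28.586193084716797), (83.9321517944336, 133.72108459472656), 7.738719463348389) [array([ 0.5067, -0.0063,  0.0013]), array([0.4972, 0.0639, 0.0012])]
  pocket ((507.12469482421875, -6.2297821044921875), (83.92032623291016, 63.45119857788086), 7.793884754180908)
  pocket ((497.4898376464844, 64.24288940429688), (83.76741027832031, 61.689002990722656), 7.678891658782959)
walls 814 ((500.9970397949219, 28.342071533203125), (98.81678009033203, 132.7029571533203), 7.948888778686523)
red 325 [ 0.5158 -0.2464]
 boot 269 [ 0.5159 -0.2459]
blue 428 [0.4926 0.273 ]
 boot 365 [0.4929 0.2727]
yellow 90 [ 0.416  -0.1237]
green 468 [ 0.6134 -0.3364]
side
bay rect ((501.99066162109375, 28.03390884399414), (84.4001235961914, 134.8117218017578), 8.103788375854492) [array([ 0.5073, -0.0137,  0.0013]), array([0.4969, 0.063 , 0.0012])]
  pocket ((507.9992370605469, -14.088113784790039), (84.3765640258789, 49.621856689453125), 7.924750804901123)
  pocket ((496.99505615234375, 62.039913177490234), (84.24806213378906, 66.21928405761719), 7.890957832336426)
walls 688 ((501.084228515625, 28.213157653808594), (98.64852905273438, 135.15496826171875), 7.550927639007568)
red 566 [ 0.5157 -0.2477]
 boot 501 [ 0.5158 -0.2478]
blue 656 [0.4926 0.2715]
 boot 531 [0.4927 0.2714]
yellow 656 [ 0.4162 -0.1251]
green 482 [ 0.6132 -0.3373]
```

```bash
cat > trk.py <<'E'
from m import *
from scipy.spatial.transform import Rotation as Ro
B=np.array([.502,.0285]); th=np.radians(7.8); ex=np.array([np.cos(th),np.sin(th)]); ey=np.array([-np.sin(th),np.cos(th)])
bay=lambda q:np.round([1000*(q-B)@ex,1000*(q-B)@ey],1)
s=telemetry.read_state(); p=np.array(s["position"]); R=Ro.from_rotvec(s["eef_rot"]).as_matrix()
print("t %.2f"%s["time"],"TCP",np.round(p,4),"bay",bay(p[:2]),"head %.1f tilt %.1f"%(np.degrees(np.arctan2(R[1,1],R[0,1])),np.degrees(np.arcsin(R[2,1]))),"F",np.round(s["ft_force"],1),"j",np.round(s["joint_pos"],2))
for n in("top","side"):
    pic,d,c=snap(n); P=pts(d,c); ok=d>0; cam=np.linalg.inv(c["view"])[:2,3]
    H,S,V=np.moveaxis(cv2.cvtColor(pic,cv2.COLOR_RGB2HSV).astype(int),-1,0); z=P[...,2]
    box=(P[...,0]>.44)&(P[...,0]<.58)&(P[...,1]>-.33)&(P[...,1]<.06)&ok
    a=P[box&((H<8)|(H>172))&(S>90)&(z>.075)&(z<.135)]
    med=np.median(a[:,:2],0); dd=med-cam; x0=med+.015*dd/np.hypot(*dd)
    f=lambda a:fixr(a,.026,x0); c1=f(a); lo,hi=a[a[:,2]<.1],a[a[:,2]>.11]
    t="tilt~%.3f"%(np.hypot(*(f(hi)-f(lo)))/(hi[:,2].mean()-lo[:,2].mean())) if min(len(lo),len(hi))>60 else ""
    print(n,len(a),np.round(c1,4),"bay",bay(c1),t)
E
python3 -m inch '[[0,0.093,0.083,0,0,0,0],[0,0.093,0.083,0,0,0,0],[0,0.093,0.083,0,0,0,0],[0,0.093,0.083,0,0,0,0],[0,0.093,0.083,0,0,0,0],[0,0.093,0.083,0,0,0,0],[0,0.093,0.083,0,0,0,0],[0,0.093,0.083,0,0,0,0],[0,0.093,0.083,0,0,0,0],[0,0.093,0.083,0,0,0,0],[0,0,0,0,0,0,0]]' && python3 trk.py
```

```text
time: 6.25
position: [0.5145, -0.2652, 0.0122]
eef_rot: [0.043, 2.923, 1.123]
ft_force: [0.4, 0.2, 0.3]
gripper_width: 0.0005
grasp_force: 0.2
t 6.25 TCP [ 0.5145 -0.2652  0.0122] bay [ -27.5 -292.7] head 88.3 tilt 42.0 F [0.4 0.2 0.3] j [-0.86  0.62  1.25  0.49  1.82 -2.41]
top 304 [ 0.5161 -0.2309] bay [ -21.2 -258.9] tilt~0.005
side 583 [ 0.5161 -0.233 ] bay [ -21.5 -261. ] tilt~0.004
```

```bash
python3 -m inch '[[0,0.12,0.06,-0.3,0,0,0],[0,0.093,0.083,0,0,0,0],[0,0.093,0.083,0,0,0,0],[0,0.093,0.083,0,0,0,0],[0,0.093,0.083,0,0,0,0],[0,0.095,0.08,0,0,0,0],[0,0.095,0.08,0,0,0,0],[0,0.095,0.08,0,0,0,0],[0,0.095,0.08,0,0,0,0],[0,0.095,0.08,0,0,0,0],[0,0,0,0,0,0,0]]' && python3 trk.py
```

```text
time: 7.45
position: [0.516, -0.2151, 0.0162]
eef_rot: [0.042, 2.904, 1.169]
ft_force: [0.8, -1.3, -0.3]
gripper_width: 0.0004
grasp_force: 0.6
t 7.45 TCP [ 0.516  -0.2151  0.0162] bay [ -19.2 -243.3] head 88.3 tilt 43.9 F [ 0.8 -1.3 -0.3] j [-0.82  0.57  1.33  0.53  1.8  -2.39]
top 171 [ 0.518 -0.178] bay [ -12.2 -206.8] tilt~0.044
side 587 [ 0.5184 -0.1818] bay [ -12.3 -210.6] tilt~0.028
```

```bash
sed -i 's/^    t=.*$/    t="tilt "+str(np.round((f(hi)-f(lo))\/(hi[:,2].mean()-lo[:,2].mean()),3)) if min(len(lo),len(hi))>60 else ""/' trk.py
python3 -m inch '[[0,0.08,0.093,0,0,0,0],[0,0.08,0.093,0,0,0,0],[0,0.085,0.09,0,0,0,0],[0,0.085,0.09,0,0,0,0],[0,0.09,0.087,0,0,0,0],[0,0.09,0.087,0,0,0,0],[0,0.09,0.087,0,0,0,0],[0,0.09,0.087,0,0,0,0],[0,0,0,0,0,0,0],[0,0,0,0,0,0,0]]' && python3 trk.py
python3 - <<'E'
from h import *
p,d,c=snap("side"); cv2.imwrite("pics/s2.png",cv2.resize(p[80:320,260:580,::-1],None,fx=2.4,fy=2.4))
E
```

```text
time: 8.55
position: [0.5172, -0.1756, 0.0144]
eef_rot: [0.043, 2.904, 1.169]
ft_force: [0.5, -1.3, -0.1]
gripper_width: 0.0003
grasp_force: 0.6
t 8.55 TCP [ 0.5172 -0.1756  0.0144] bay [ -12.7 -204.2] head 88.3 tilt 43.9 F [ 0.5 -1.3 -0.1] j [-0.77  0.53  1.41  0.55  1.75 -2.37]
top 174 [ 0.5202 -0.1421] bay [  -5.1 -171.5] tilt [ 0.001 -0.002]
side 600 [ 0.5206 -0.1439] bay [  -5.  -173.3] tilt [-0.     0.006]
```

View pics/s2.png

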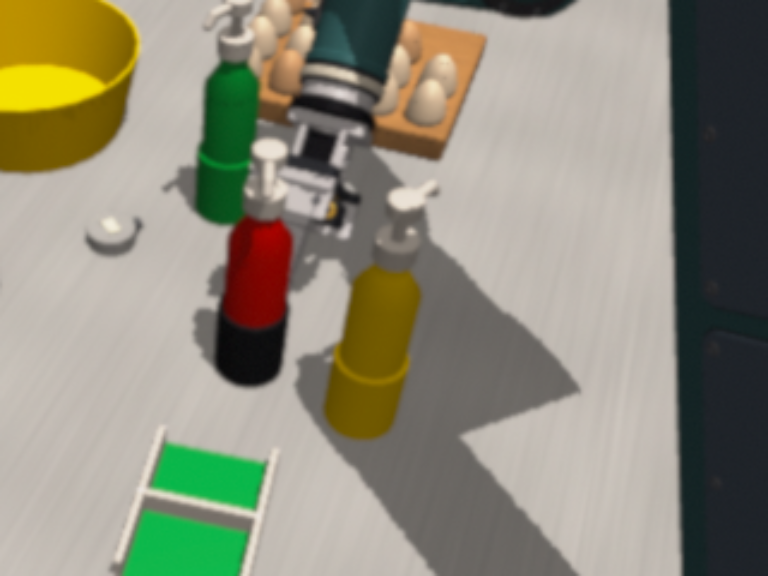

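The bottle is upright at crop position (250,330), on line with the near pocket at (215,475), with yellow clear at (370,370). I'll back off slightly and turn to the bay heading.

```bash
python3 go.py .5249 -.1823 .012 97.3 44
```

```text
t 8.70 p [ 0.5169 -0.1757  0.014 ] j [-0.77  0.53  1.41  0.54  1.75 -2.37] F [ 0.1 -0.2  0. ] w 0.001
tool axes (cols)
 [[-1.     0.022  0.02 ]
 [ 0.03   0.72   0.693]
 [ 0.001  0.693 -0.721]]
units to target [-0.21 -0.15 -0.08]
turn units [-0.02  1.03 -1.09]
```

```bash
python3 -m inch '[[0,-0.15,-0.08,0,0,0,0],[-0.1,0,0,0,0.52,-0.55,0],[-0.1,0,0,0,0.51,-0.54,0],[0,0,0,0,0,0,0],[0,0,0,0,0,0,0]]' && python3 trk.py && python3 go.py .5249 -.1823 .012 97.3 44
```

```text
time: 9.2
position: [0.5247, -0.1827, 0.0119]
eef_rot: [0.181, -2.866, -1.153]
ft_force: [-0.2, 0.5, -0.5]
gripper_width: 0.0005
grasp_force: 0.0
t 9.20 TCP [ 0.5247 -0.1827  0.0119] bay [  -6.1 -212.3] head 97.2 tilt 43.9 F [-0.2  0.5 -0.5] j [-0.73  0.61  1.29  0.49  1.84 -2.45]
top 174 [ 0.5202 -0.1422] bay [  -5.1 -171.6] tilt [0.003 0.   ]
side 609 [ 0.5205 -0.1439] bay [  -5.  -173.3] tilt [-0.008 -0.004]
t 9.30 p [ 0.5243 -0.1828  0.0122] j [-0.73  0.61  1.29  0.49  1.84 -2.45] F [-0.2 -0.8 -0. ] w 0.000
tool axes (cols)
 [[-0.992 -0.09  -0.087]
 [-0.125  0.715  0.687]
 [-0.     0.693 -0.721]]
units to target [-0.02  0.    0.01]
turn units [-0.02  0.01 -0.01]
```

```bash
python3 -m inch '[[0,0.09,0.087,0,0,0,0],[0,0.09,0.087,0,0,0,0],[0,0.09,0.087,0,0,0,0],[0,0.09,0.087,0,0,0,0],[0,0.09,0.087,0,0,0,0],[0,0.09,0.087,0,0,0,0],[0,0.09,0.087,0,0,0,0],[0,0.09,0.087,0,0,0,0],[0,0.09,0.087,0,0,0,0],[0,0.09,0.087,0,0,0,0],[0,0.09,0.087,0,0,0,0],[0,0,0,0,0,0,0]]' && python3 trk.py
```

```text
time: 10.5
position: [0.5178, -0.1271, 0.0125]
eef_rot: [0.184, -2.866, -1.154]
ft_force: [-0.2, -0.4, 0.3]
gripper_width: 0.0005
grasp_force: 0.1
t 10.50 TCP [ 0.5178 -0.1271  0.0125] bay [  -5.5 -156.3] head 97.4 tilt 43.9 F [-0.2 -0.4  0.3] j [-0.68  0.53  1.41  0.51  1.78 -2.42]
top 130 [ 0.5141 -0.0939] bay [  -4.6 -122.9] 
side 624 [ 0.5143 -0.096 ] bay [  -4.8 -125. ] tilt [-0.001  0.005]
```

```bash
python3 -m inch '[[0,0.09,0.087,0,0,0,0],[0,0.09,0.087,0,0,0,0],[0,0.09,0.087,0,0,0,0],[0,0.09,0.087,0,0,0,0],[0,0.09,0.087,0,0,0,0],[0,0.09,0.087,0,0,0,0],[0,0.09,0.087,0,0,0,0],[0,0.09,0.087,0,0,0,0],[0,0.09,0.087,0,0,0,0],[0,0.09,0.087,0,0,0,0],[0,0,0,0,0,0,0]]' && python3 trk.py
python3 - <<'E'
from h import *
p,d,c=snap("side"); cv2.imwrite("pics/s3.png",cv2.resize(p[120:360,260:580,::-1],None,fx=2.4,fy=2.4))
E
```

```text
time: 11.7
position: [0.5114, -0.0775, 0.0123]
eef_rot: [0.184, -2.866, -1.154]
ft_force: [-0.6, -0.1, 0.8]
gripper_width: 0.0006
grasp_force: 0.0
t 11.70 TCP [ 0.5114 -0.0775  0.0123] bay [  -5.1 -106.2] head 97.4 tilt 43.9 F [-0.6 -0.1  0.8] j [-0.62  0.47  1.5   0.54  1.73 -2.39]
top 100 [ 0.508 -0.044] bay [ -3.9 -72.6] 
side 647 [ 0.5079 -0.0462] bay [ -4.2 -74.8] tilt [-0.008 -0.   ]
```

View pics/s3.png

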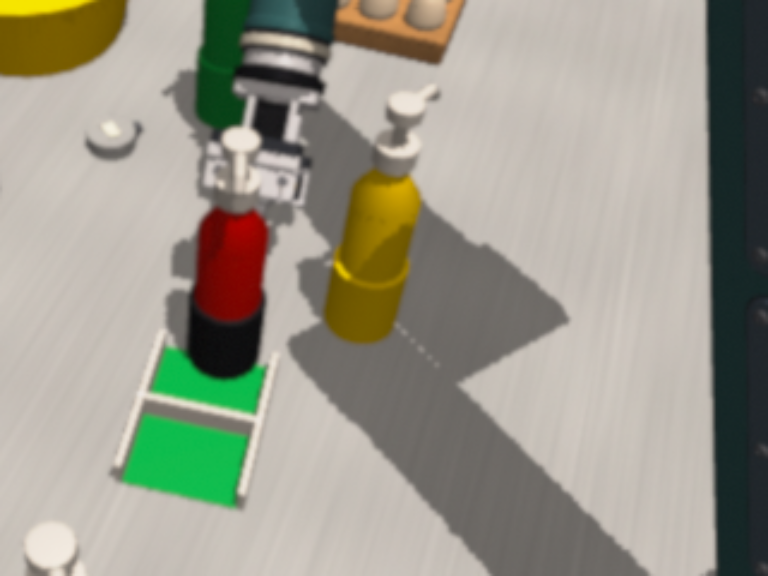

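The bottle is entering the mouth, at about (225,340) in the crop, between the side walls and upright. I'll push on, slowing toward the end.

```bash
python3 -m inch '[[0,0.09,0.087,0,0,0,0],[0,0.09,0.087,0,0,0,0],[0,0.09,0.087,0,0,0,0],[0,0.09,0.087,0,0,0,0],[0,0.09,0.087,0,0,0,0],[0,0.09,0.087,0,0,0,0],[0,0.05,0.048,0,0,0,0],[0,0.05,0.048,0,0,0,0],[0,0.036,0.035,0,0,0,0],[0,0,0,0,0,0,0],[0,0,0,0,0,0,0]]' && python3 trk.py
```

```text
time: 12.95
position: [0.5068, -0.0408, 0.0121]
eef_rot: [0.183, -2.866, -1.154]
ft_force: [1.1, -0.3, 0.8]
gripper_width: 0.0003
grasp_force: 0.4
t 12.95 TCP [ 0.5068 -0.0408  0.0121] bay [ -4.6 -69.4] head 97.3 tilt 43.9 F [ 1.1 -0.3  0.8] j [-0.58  0.43  1.56  0.56  1.69 -2.36]
top 97 [ 0.5033 -0.0072] bay [ -3.6 -35.6] 
side 651 [ 0.5033 -0.0096] bay [ -3.8 -38. ] tilt [ 0.001 -0.001]
```

Another 4 mm in 1 mm steps, until it touches the wall.

```bash
python3 -m inch '[[0,0.018,0.017,0,0,0,0],[0,0.018,0.017,0,0,0,0],[0,0.018,0.017,0,0,0,0],[0,0,0,0,0,0,0],[0,0,0,0,0,0,0]]' && python3 trk.py; python3 -m inch '[[0,0.018,0.017,0,0,0,0],[0,0,0,0,0,0,0]]' && python3 trk.py
```

```text
time: 13.55
position: [0.5066, -0.0384, 0.0121]
eef_rot: [0.183, -2.867, -1.152]
ft_force: [0.7, -2.7, 0.6]
gripper_width: 0.0004
grasp_force: 1.5
t 13.55 TCP [ 0.5066 -0.0384  0.0121] bay [ -4.5 -66.9] head 97.3 tilt 43.8 F [ 0.7 -2.7  0.6] j [-0.57  0.43  1.56  0.56  1.68 -2.36]
top 98 [ 0.5031 -0.0048] bay [ -3.5 -33.1] 
side 658 [ 0.5032 -0.0072] bay [ -3.7 -35.5] tilt [-0.    -0.001]
time: 13.85
position: [0.5064, -0.0372, 0.012]
eef_rot: [0.183, -2.867, -1.153]
ft_force: [0.7, -2.4, 1.1]
gripper_width: 0.0006
grasp_force: 1.4
t 13.85 TCP [ 0.5064 -0.0372  0.012 ] bay [ -4.6 -65.7] head 97.3 tilt 43.8 F [ 0.7 -2.4  1.1] j [-0.57  0.43  1.56  0.56  1.68 -2.36]
top 102 [ 0.503  -0.0038] bay [ -3.4 -32.2] 
side 656 [ 0.5031 -0.006 ] bay [ -3.6 -34.4] tilt [0.    0.003]
```

```bash
python3 -m inch '[[0,0.018,0.017,0,0,0,0],[0,0,0,0,0,0,0]]' && python3 trk.py
```

```text
time: 14.15
position: [0.5064, -0.0371, 0.012]
eef_rot: [0.183, -2.868, -1.15]
ft_force: [0.8, -5.0, 1.7]
gripper_width: 0.0002
grasp_force: 2.6
t 14.15 TCP [ 0.5064 -0.0371  0.012 ] bay [ -4.5 -65.6] head 97.3 tilt 43.7 F [ 0.8 -5.   1.7] j [-0.57  0.43  1.56  0.56  1.68 -2.36]
top 98 [ 0.5029 -0.0035] bay [ -3.4 -31.8] 
side 660 [ 0.503  -0.0059] bay [ -3.7 -34.2] tilt [ 0.002 -0.001]
```

Force is up to 5 N with no further motion, so the bottle is home against the wall. Now I'll back straight out and verify.

```bash
python3 -m inch '[[0,-0.05,-0.05,0,0,0,0],[0,-0.09,-0.087,0,0,0,0],[0,-0.18,-0.175,0,0,0,0],[0,-0.18,-0.175,0,0,0,0],[0,-0.18,-0.175,0,0,0,0],[0,0,0,0,0,0,0],[0,0,0,0,0,0,0],[0,0,0,0,0,0,0]]' && python3 trk.py
python3 - <<'E'
from loc import *
for n in("top","side"):
    p,d,c=snap(n); print(n); run(n,p,pts(d,c),d>0,np.linalg.inv(c["view"])[:3,3]); cv2.imwrite(f"pics/{n}9.png",p[...,::-1])
E
```

```text
time: 15.05
position: [0.511, -0.0738, 0.0123]
eef_rot: [0.183, -2.866, -1.153]
ft_force: [-0.4, 0.1, 0.5]
gripper_width: 0.0005
grasp_force: 0.0
t 15.05 TCP [ 0.511  -0.0738  0.0123] bay [  -5.  -102.6] head 97.3 tilt 43.8 F [-0.4  0.1  0.5] j [-0.62  0.47  1.5   0.54  1.72 -2.39]
top 99 [ 0.503  -0.0036] bay [ -3.4 -32. ] 
side 654 [ 0.503 -0.006] bay [ -3.7 -34.3] tilt [0.002 0.002]
top
bay rect ((502.2369079589844, 28.51907730102539), (83.79413604736328, 133.5805206298828), 7.5942182540893555) [array([ 0.4929, -0.0181,  0.0014]), array([0.496 , 0.0648, 0.0011])]
  pocket ((506.8523864746094, -6.301197052001953), (83.19609069824219, 62.953678131103516), 7.96430778503418)
  pocket ((497.4934997558594, 64.11912536621094), (83.80694580078125, 61.69602584838867), 7.5268073081970215)
walls 789 ((503.32159423828125, 11.176628112792969), (98.74820709228516, 167.09251403808594), 7.8625688552856445)
red 0
blue 434 [0.4927 0.2731]
 boot 359 [0.493  0.2727]
yellow 90 [ 0.416  -0.1237]
green 26
side
bay rect ((496.9605712890625, 62.383949279785156), (84.84925842285156, 65.14350128173828), 7.481306552886963) [array([0.4969, 0.063 , 0.0012])]
  pocket ((496.9605712890625, 62.383949279785156), (84.84925842285156, 65.14350128173828), 7.481306552886963)
walls 807 ((500.95855712890625, 28.720989227294922), (98.48131561279297, 134.96751403808594), 7.52512788772583)
red 0
blue 658 [0.4927 0.2715]
 boot 527 [0.4927 0.2714]
yellow 668 [ 0.4163 -0.125 ]
green 348 [ 0.6131 -0.3374]
```

View pics/side9.png

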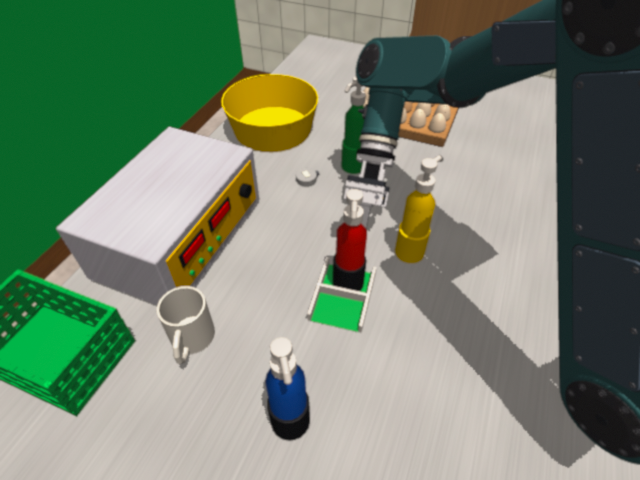

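The red bottle stands upright in the near pocket against the divider, with its boot at about (350,275). Blue, the mug, the tally, yellow and green have not moved.

```bash
python3 -c "
from cell import ticket
print(ticket.sign_off())"
```

```text
the job is handed in; nothing more can be done
None
```

The red bottle stands upright against the dividing wall in the nearer pocket, measured about 4 mm off the pocket's centre line, with the other objects where they started; the job is handed in, but no verdict came back.

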